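Index the drone turntable to its next notch

TASK

The drone on the indexing turntable must be swung round to its next locked position: pull the red ring up, turn the table counter-clockwise (seen from above) away from its present notch and let the ring go, so that the spring pin snaps fully home in the next notch, not a later one. The next notch is hidden and its angle is not known exactly, so find it by feel and be gentle: never force the table against the pin. Do not touch the drone, and leave the loose things on the table where they are.

Things in the scene. Friction and masses are not known exactly. Their poses are not given: they have to be found in the camera images.
- ring_center (a point): centre of the red pull ring (36 mm outside, 20 mm inside, 8 mm thick) standing upright on the spring plunger near the table's edge; it moves with plunger and table. z up; y: the ring's thin direction, along the turning circle; x: in the ring's plane, level towards the table's axis 125 mm away. Locked, it is 104 mm above the work surface, the ring's lower edge 86 mm.
- housing_top (a point): centre of the top of the black round plunger housing under the ring, fixed on the turntable: 23 mm across, 22 mm high, its top 76 mm above the work surface. A 7 mm steel shaft joins it to the ring above (10 mm gap when locked).
- pivot (a point): point on the vertical turning axis of the turntable, at the upper face of its aluminium disc (300 mm across, 8 mm thick, upper face 54 mm above the work surface). Its axes turn with the table; the ring is at x = -125 mm, y = 0. The grey round base below is fixed to the work table.
- turntable (a joint): table angle in rad, 0 in the present notch, growing counter-clockwise from above. Play in a notch about 0.012 either way. The next notch lies somewhere between 0.60 and 0.95 (on an adjustable segment hidden under the disc); a later, unwanted one at 1.45; end stops at -0.12 and 1.6. Turning it takes 3 to 5 N at the ring, with jerks to 10 N.
- plunger (a joint): how far ring and pin are pulled up, in m: 0 home in a notch, 0.010 with the pin riding on the plate between notches, above 0.010 free, 0.016 upper stop. The spring pulls down with 7 N (home) to 12.6 N (top). Let go between notches, the pin rides on the plate and drops home by itself once turned over a notch (8 mm pin, 11 mm notch) if nothing holds the ring up; the table then locks.
- index_pin: 8 mm steel locking pin under the ring, moving with it, hidden under the disc; more than 45 N against the plate would damage it. Its origin is on the pin's axis, level with the work surface when the pin is home.
- drone: small white and black four-rotor drone clamped on the middle of the turntable, about 160 mm square over its guards, from 66 to 104 mm above the work surface, turning with the table; origin on the turning axis level with the work surface.
- screwdriver: loose screwdriver with yellow handle, 170 mm long, lying flat; a bystander, origin at the centre of its underside
- battery: loose blue battery pack 75 x 38 x 30 mm; a bystander, origin at the centre of its underside
- remote: loose grey drone remote control, 100 x 150 x 36 mm with two short sticks; a bystander, origin at the centre of its underside
- parts_tray: loose black divided parts tray 130 x 180 x 35 mm; a bystander, origin at the centre of its underside
- spare_guard: loose white spare propeller guard ring, 76 mm across, 10 mm high; a bystander, origin at the centre of its underside
- mug: loose blue mug, 80 mm across, 92 mm high; a bystander, origin at the centre of its underside
- air_can: loose white spray can, 52 mm across, 160 mm high; a bystander, origin at the centre of its underside

How it is judged (in metres and radians):
On the way, in this order (a step that is already met when the one before it is completed fails the run):
1. the ring is pulled up until the pin is clear of the present notch (value of joint plunger above 0.0095 m), for 0.05 s.
2. the table is turned away from the present notch (value of joint turntable above 0.15 rad), for 0.05 s.
At the end, for the whole second after the job is handed in: the pin is home (plunger within 2 mm of 0) in the next notch (turntable between 0.55 and 1.0 rad) and the turntable is at rest (below 0.05 rad/s) (value of joint plunger below 0.002 m and value of joint turntable between 0.55 and 1 rad and velocity of joint turntable between -0.05 and 0.05 rad/s); the robot touches nothing.
It fails at once if the pin is forced against the index plate with more than 45 N (contact force between index_pin and anything else above 45 N).
It fails at once if the robot pushes on the drone (over 1 N) (contact force between any of the fingers, the arm and drone above 1 N).
It fails at once if a loose thing on the table is moved by more than 20 mm (distance of any of screwdriver, battery, remote, parts_tray, spare_guard, mug, air_can from where it was at the start of the episode above 0.02 m).
It also fails if it takes over 48 s, if anything falls off the work surface, if the arm or the gripper's body presses on something with over 40 N, if the wrist force passes 120 N, or if a joint passes its speed limit or range.

ROBOT

A 6-joint arm with a two-finger parallel gripper is mounted at the origin on the work surface. World frame = base frame: x ahead of the robot, y to its left, z up, the work surface at z = 0. Lengths are in mm, angles in rad, forces in N, time in s.
With the tool pointing down it reaches from about 375 to 925 mm from the base axis. Payload 5.7 kg.
Tool frame: the origin (TCP) lies on the centre line of the jaws, within the pads' length; the fingertips stand 8 mm ahead of it and the grasp point (between the pads) lies 11 mm behind it (bot.tcp_to_tips is the distance from the TCP to the fingertips, in mm); z points along the fingers, y is the line along which they close (so a half turn about z gives the same grasp; the last joint's range is limited). The gripper opens to 85 mm and grips with 20 to 120 N. Pads are 22 mm wide; open, the fingers measure 114 mm over their backs; the gripper's body (76 mm by 85 mm) begins 54 mm behind the grasp point. The pads swing forward as they close: fully open they stand 13 mm farther back than shut.
Start: joints at [1.132, 0.359, 1.51, -0, 1.272, -0.115], TCP at [190.895, 568.791, 239.267] pointing down, gripper open.
Joint ranges: [-2.97, 2.97], [-1.01, 2.36], [0.21, 2.38], [-0.96, 4.11], [0.2, 2.71], [-2.98, 2.98]. Speed limits (rad/s): [2.39, 2.39, 3.14, 3.14, 3.14, 3.14].

INTERFACE

Orientations are given as a unit quaternion [w, x, y, z].
In Python, from bench import bot gives the robot as it stands. The module is installed in compiled form; this text tells all that it offers.
- The arm moves only by the tool servo_tool, never from a script. Its arguments are lists of equal length, an entry for each row: "grip": the opening, from 0 (shut) to 1 (fully open); "dp": the shift along the world's x, y, z in mm, a list of three; "turn": the turn, a rotation vector about the world's x, y, z in degrees, a list of three. A call has 1 to 20 rows; each row is the pose to reach, as a shift and turn from the pose commanded when the call began; what a row does not reach only later rows make up. A row lasts 1/8 s, in which the tool goes at most 62.5 mm and 10.7 degrees, less where a joint would pass 70% of its speed; a pose out of reach is approached as far as the arm can. A call with a gripper value outside its range is refused whole. The fingers move at their own pace and stop on an object; "newtons" is the grip in N (left out, the last holds). Time passes only in rows, so rows that repeat a pose let the fingers close. It gives the time, the measured TCP pose, the force, the opening and the grip force at its end, in the units of the state.
- bot.get_state(): the state, without advancing time (a new reading comes with each control period).
- bot.camera(name): name is "scene" or "top" or "wrist"; returns a dict with "color" (384x512x3 uint8, red, green, blue), "mtx" (3x3 intrinsics, pixels), "xyz" and "rotation" of the camera in the world; the wrist camera has in their place "T_tool_cam" (4x4, takes a point from camera to tool coordinates, whose origin is the TCP and whose axes are the flange's). Camera axes: x right, y down, z forward; pixel columns grow to the right and rows downward; lengths in mm; the calibration is good to about 2 mm. A picture is of the moment at which its call begins: read the wrist's pose just before it. There is no depth.
- bot.close_job(): hands the job in; it is judged then, once.
Trained networks look in the newest picture that a camera, given by its name, has taken for a name from the list of things; names that differ only in an ending like _2 or _b are one class to them, and where a whole thing is asked for, a point or a joint stands for the part that bears it (a point fixed in the world has none). Each returns a list of dicts, best first, with "p" (0 to 1); they miss things now and then, are a little off and sometimes report something else, mostly with a low value. They report only what shows in the picture. A call takes as long as a camera call.
- bot.boxes_of(camera, query): "box" ([left, top, right, bottom] in pixels, round what is visible of it).
- bot.regions_of(camera, query): "mask" (384x512 bool, what is visible of it) and "box" ([left, top, right, bottom] in pixels, round what is visible of it).
- bot.pinpoint(camera, query): "pixel" ([row, column] in pixels: a listed point, or the origin of a listed thing).
The state is a dict: "clock": time; "joints": joint angles; "dq": joint speeds; "tau": joint torques, N m; "ee_pos": TCP position; "tcp_rot": TCP orientation; "ft_force": force on the tool from outside, world axes, zero at the start; "torque": the same for the moment, N m; "width": opening from 0.0 (shut) to 1.0 (fully open); "gripper_force": force on a finger pad.
Only numpy, scipy, OpenCV 4.12 (cv2) and the standard library are available. Lean on these libraries where they do the work, as an engineer would, in place of code of your own. Each camera call takes 0.05 s, during which the arm holds its last target. There are 200 camera calls.

## Working session

There is one attempt and no reset: what is moved stays moved. The work goes in short steps, Python scripts to look and compute and a tool call to move; the robot and the scene stay as the last step left them, time stands still between calls to the robot, and variables do not carry over. Pictures are saved under pics/ and viewed, at most 10 in all, crops included, and the job is handed in when it is done.

Besides the shell and the picture viewer there is one more tool, called after "Request:" as a command line: name --argument value ..., lists and objects as JSON in quotes. servo_tool: Moves the arm, as the interface text tells. Its arguments: {"type":"object","properties":{"grip":{"type":"array"},"dp":{"type":"array"},"turn":{"type":"array"},"newtons":{"type":"number"}},"required":["grip","dp","turn"]}

```bash
mkdir -p pics
cat > h.py <<'E'
from bench import bot
import numpy as np, cv2
from scipy.spatial.transform import Rotation as R
def cam(n):
    s=bot.get_state(); c=bot.camera(n); K=np.array(c["mtx"])
    if n=="wrist":
        q=s["tcp_rot"]; Rt=R.from_quat([q[1],q[2],q[3],q[0]]).as_matrix()
        T=np.array(c["T_tool_cam"]); return c["color"],K,np.array(s["ee_pos"])+Rt@T[:3,3],Rt@T[:3,:3]
    return c["color"],K,np.array(c["xyz"]),np.array(c["rotation"])
def atz(K,o,Rm,px,z):  # px=[row,col]
    d=Rm@np.linalg.solve(K,[px[1],px[0],1]); return o+d*(z-o[2])/d[2]
def tri(obs):
    A=0;b=0
    for K,o,Rm,px in obs:
        d=Rm@np.linalg.solve(K,[px[1],px[0],1]); d/=np.linalg.norm(d); P=np.eye(3)-np.outer(d,d); A=A+P; b=b+P@o
    return np.linalg.solve(A,b)
def save(img,n): cv2.imwrite("pics/"+n+".png",img[:,:,::-1])
E
python3 - <<'E'
from h import *
print(bot.get_state()); Z=dict(ring_center=104,housing_top=76,pivot=54)
ims=[];obs={}
for n in("scene","top","wrist"):
    im,K,o,Rm=cam(n); ims.append(im); print(n,o.round(),bot.tcp_to_tips)
    for q,z in Z.items():
        r=bot.pinpoint(n,q)
        for d in r[:2]: print(n,q,d["p"],np.round(d["pixel"],1),atz(K,o,Rm,d["pixel"],z).round(1))
save(np.hstack(ims[:2])[:, :],"a0")
cv2.imwrite("pics/a.png",cv2.resize(np.hstack(ims[:2])[:,:,::-1],(800,300)))
save(ims[1],"top"); save(ims[0],"scene")
E
```

```text
{'clock': 0.0, 'joints': array([ 1.13189859e+00,  3.59517323e-01,  1.51144736e+00,  2.23070267e-05,
        1.27247602e+00, -1.15079332e-01]), 'dq': array([-0.00070741, -0.00049911, -0.0002313 , -0.00011471, -0.00053369,
        0.00178599]), 'tau': array([ 1.13756243e-03, -5.27648985e+01, -2.78612959e+01,  4.97045085e-05,
        1.35613789e-02, -1.34320544e-05]), 'ee_pos': array([190.6173831 , 568.21542583, 238.44054586]), 'tcp_rot': array([-2.62934609e-04,  1.61205907e-01,  9.86920362e-01, -8.85885973e-04]), 'ft_force': array([ 0.38647827, -0.14756798,  0.6529878 ]), 'torque': array([0.04440965, 0.00462382, 0.02402488]), 'gripper_force': 0.0, 'width': 1.000142294471313}
scene [1048.  855.  882.] 8.0Traceback (most recent call last):
  File "<stdin>", line 8, in <module>
  File "h.py", line 11, in atz
    d=Rm@np.linalg.solve(K,[px[1],px[0],1]); return o+d*(z-o[2])/d[2]
      ~~^~~~~~~~~~~~~~~~~~~~~~~~~~~~~~~~~~~
ValueError: matmul: Input operand 1 has a mismatch in its core dimension 0, with gufunc signature (n?,k),(k,m?)->(n?,m?) (size 3 is different from 4)
```

```bash
sed -i 's/np.array(c\["rotation"\])$/R.from_quat(np.roll(c["rotation"],-1)).as_matrix()/' h.py
python3 - <<'E'
from h import *
Z=dict(ring_center=104,housing_top=76,pivot=54)
ims=[];obs={}
for n in("scene","top","wrist"):
    im,K,o,Rm=cam(n); ims.append(im); print(n,o.round())
    for q,z in Z.items():
        r=bot.pinpoint(n,q)
        for d in r[:2]: print(n,q,round(d["p"],2),np.round(d["pixel"],1),atz(K,o,Rm,d["pixel"],z).round(1))
        if r: obs.setdefault(q,[]).append((K,o,Rm,r[0]["pixel"]))
for q in obs: print(q,tri(obs[q]).round(1))
save(ims[1],"top"); save(ims[0],"scene")
E
```

```text
scene [1048.  855.  882.]
scene ring_center 0.54 [203.5 277.5] [488.2  32.2 104. ]
scene ring_center 0.42 [169.  264.9] [ 423.  -142.9  104. ]
scene housing_top 0.75 [215.6 280.4] [492.3  55.2  76. ]
scene pivot 0.76 [231.7 237.4] [623.   29.6  54. ]
top [ 412.  -34. 1220.]
top ring_center 0.47 [196.9 239.9] [496.9  52.  104. ]
top housing_top 0.7 [200.1 241.8] [488.8  47.9  76. ]
top pivot 0.65 [162.7 252.1] [614.  17.  54.]
wrist [127. 591. 374.]
ring_center [497.5  49.6 119.3]
housing_top [488.7  48.8  69.9]
pivot [616.4  17.4  41.6]
```

View pics/top.png

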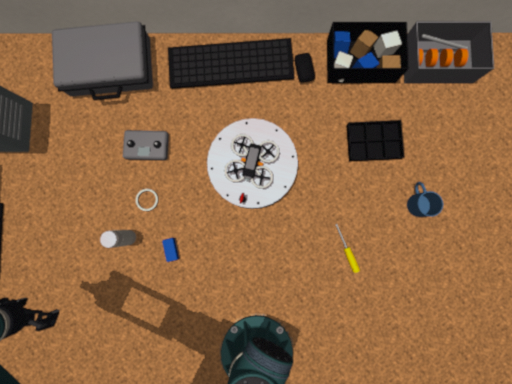

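View pics/scene.png

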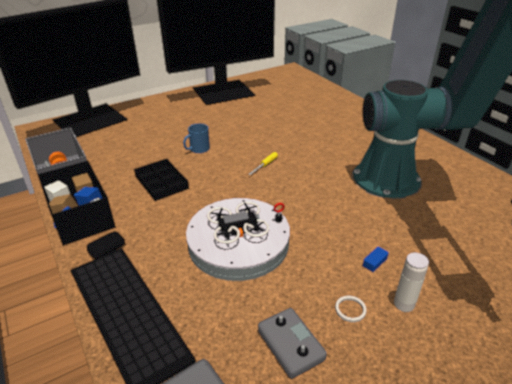

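The top view shows the ring at (row 197, col 241) on the robot side of the disc, with the pivot near (163, 252). Nothing tall stands between there and the arm. Pivot ≈ (614, 17) and ring ≈ (492, 48) are 126 mm apart, which matches the given 125 mm.

Request:
servo_tool --grip '[1,1,1,1,1,1,1,1,1,0.6,0.6,0.6,0.6]' --dp '[[300,-520,-20],[300,-520,-20],[300,-520,-20],[300,-520,-20],[300,-520,-20],[300,-520,-20],[300,-520,-20],[300,-520,-20],[300,-520,-20],[300,-520,-20],[300,-520,-20],[300,-520,-20],[300,-520,-20]]' --turn '[[0,0,4],[0,0,4],[0,0,4],[0,0,4],[0,0,4],[0,0,4],[0,0,4],[0,0,4],[0,0,4],[0,0,4],[0,0,4],[0,0,4],[0,0,4]]'

```text
clock: 2.33
ee_pos: [490.1, 49.9, 219.3]
tcp_rot: [-0.0, 0.126, 0.992, 0.0]
ft_force: [0.0, -0.8, -0.5]
width: 0.6
gripper_force: 0.0
```

```bash
cat > look.py <<'E'
from h import *
import sys
Z=dict(ring_center=104,housing_top=76,pivot=54)
s=bot.get_state(); print(s["clock"],s["ee_pos"].round(1),s["width"].__round__(3),s["ft_force"].round(1),s["joints"].round(2))
im,K,o,Rm=cam("wrist"); print(o.round())
for q,z in Z.items():
    for d in bot.pinpoint("wrist",q)[:2]: print(q,round(d["p"],2),np.round(d["pixel"],1),atz(K,o,Rm,d["pixel"],z).round(1))
q=s["tcp_rot"]; print("tool y",R.from_quat(np.roll(q,-1)).as_matrix()[:,1].round(3))
save(im,sys.argv[1])
E
python3 look.py w1
```

```text
2.325 [490.1  49.9 219.3] 0.6 [ 0.  -0.8 -0.5] [-0.04  0.23  1.76  0.    1.15 -1.36]
[425.  68. 354.]
ring_center 0.82 [198.3 257.2] [494.5  51.  104. ]
housing_top 0.83 [189.5 255.6] [492.5  49.9  76. ]
tool y [0.25  0.968 0.   ]
```

View pics/w1.png

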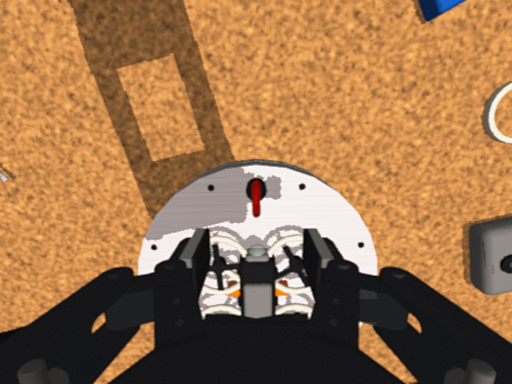

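The wrist view shows the ring at (row 200, col 256) exactly edge-on, between the fingers. Measured centre is (493.5, 50.5), 125 mm from the pivot, so the estimate holds. Next I lower and grip.

Request:
servo_tool --grip '[0.5,0.4,0.4,0.4,0.4,0.0,0.0,0.0,0.0,0.0]' --dp '[[3.5,0.5,-40],[3.5,0.5,-80],[3.5,0.5,-110],[3.5,0.5,-123],[3.5,0.5,-123],[3.5,0.5,-123],[3.5,0.5,-123],[3.5,0.5,-123],[3.5,0.5,-123],[3.5,0.5,-123]]' --turn '[[0,0,1],[0,0,1],[0,0,1],[0,0,1],[0,0,1],[0,0,1],[0,0,1],[0,0,1],[0,0,1],[0,0,1]]' --newtons 50

```text
clock: 3.78
ee_pos: [495.4, 49.2, 97.5]
tcp_rot: [0.001, 0.118, 0.993, 0.0]
ft_force: [-1.2, -1.1, 6.7]
width: 0.079
gripper_force: 49.2
```

Request:
servo_tool --grip '[0,0,0,0,0]' --dp '[[0,0,5],[0,0,10],[0,0,13.5],[0,0,13.5],[0,0,13.5]]' --turn '[[0,0,0],[0,0,0],[0,0,0],[0,0,0],[0,0,0]]'

```text
clock: 4.4
ee_pos: [495.2, 49.1, 109.7]
tcp_rot: [0.001, 0.118, 0.993, -0.0]
ft_force: [5.4, -1.3, -12.2]
width: 0.075
gripper_force: 48.4
```

Run:
```python
import numpy as np
p=np.radians(164.5)
f=lambda t:125*np.array([np.cos(p+t)-np.cos(p),np.sin(p+t)-np.sin(p)])
for t in np.arange(0,.46,.05): print(round(t,2),f(t).round(1),np.degrees(t).round(1))
```

```text
0.0 [0. 0.] 0.0
0.05 [-1.5 -6.1] 2.9
0.1 [ -2.7 -12.2] 5.7
0.15 [ -3.6 -18.4] 8.6
0.2 [ -4.2 -24.6] 11.5
0.25 [ -4.5 -30.8] 14.3
0.3 [ -4.5 -37.1] 17.2
0.35 [ -4.2 -43.3] 20.1
0.4 [ -3.5 -49.5] 22.9
0.45 [ -2.5 -55.7] 25.8
```

Request:
servo_tool --grip '[0,0,0,0,0,0]' --dp '[[0,0,1.5],[-0.7,-3,1.5],[-1.5,-6.1,1.5],[-2.1,-9.1,1.5],[-2.7,-12.2,1.5],[-2.7,-12.2,1.5]]' --turn '[[0,0,0],[0,0,1.4],[0,0,2.9],[0,0,4.3],[0,0,5.7],[0,0,5.7]]'

```text
clock: 5.15
ee_pos: [492.8, 36.6, 111.2]
tcp_rot: [0.001, 0.068, 0.998, -0.0]
ft_force: [6.1, -2.9, -12.6]
width: 0.081
gripper_force: 48.4
```

Request:
servo_tool --grip '[0,0,0,0,0,0,0,0]' --dp '[[-0.4,-6.2,0],[-0.9,-12.4,0],[-1.0,-18.6,0],[-0.9,-24.9,0],[-0.6,-31.1,0],[0.2,-37.3,0],[1.4,-43.5,0],[1.4,-43.5,0]]' --turn '[[0,0,2.9],[0,0,5.8],[0,0,8.6],[0,0,11.5],[0,0,14.4],[0,0,17.2],[0,0,20.1],[0,0,20.1]]'

```text
clock: 6.15
ee_pos: [494.2, -6.8, 111.1]
tcp_rot: [0.001, -0.107, 0.994, -0.0]
ft_force: [7.2, -0.9, -11.5]
width: 0.08
gripper_force: 48.7
```

Request:
servo_tool --grip '[0,0,0.15,0.15,0.15,0.15,0.15]' --dp '[[0,0,-2],[0,0,-3.5],[0,0,-3.5],[0,0,-3.5],[0,0,-7],[0,0,-10],[0,0,-10]]' --turn '[[0,0,0],[0,0,0],[0,0,0],[0,0,0],[0,0,0],[0,0,0],[0,0,0]]'

```text
clock: 7.02
ee_pos: [492.7, -6.3, 101.0]
tcp_rot: [-0.0, -0.107, 0.994, 0.0]
ft_force: [-0.2, 0.6, 0.4]
width: 0.15
gripper_force: 0.0
```

```bash
python3 look.py w2
python3 - <<'E'
import numpy as np
p=np.radians(164.5)
f=lambda t:125*np.array([np.cos(p+t)-np.cos(p),np.sin(p+t)-np.sin(p)])
for t in np.arange(0.45,1.0,.025): print(round(t,3),(f(t)-f(.45)).round(1),np.degrees(t-.45).round(1))
E
```

```text
7.025 [492.7  -6.3 101. ] 0.15 [-0.2  0.6  0.4] [-0.15  0.39  1.89 -0.    0.87 -1.94]
[427. -19. 236.]
ring_center 0.7 [262.1 257.8] [498.8  -2.5 104. ]
tool y [-0.212  0.977  0.   ]
0.45 [0. 0.] 0.0
0.475 [ 0.6 -3.1] 1.4
0.5 [ 1.3 -6.1] 2.9
0.525 [ 2.  -9.2] 4.3
0.55 [  2.8 -12.2] 5.7
0.575 [  3.7 -15.2] 7.2
0.6 [  4.7 -18.1] 8.6
0.625 [  5.8 -21.1] 10.0
0.65 [  6.9 -24. ] 11.5
0.675 [  8.1 -26.9] 12.9
0.7 [  9.3 -29.7] 14.3
0.725 [ 10.7 -32.6] 15.8
0.75 [ 12.1 -35.4] 17.2
0.775 [ 13.6 -38.1] 18.6
0.8 [ 15.1 -40.8] 20.1
0.825 [ 16.7 -43.5] 21.5
0.85 [ 18.4 -46.1] 22.9
0.875 [ 20.1 -48.7] 24.4
0.9 [ 22.  -51.3] 25.8
0.925 [ 23.8 -53.8] 27.2
0.95 [ 25.8 -56.2] 28.6
0.975 [ 27.7 -58.6] 30.1
```

View pics/w2.png

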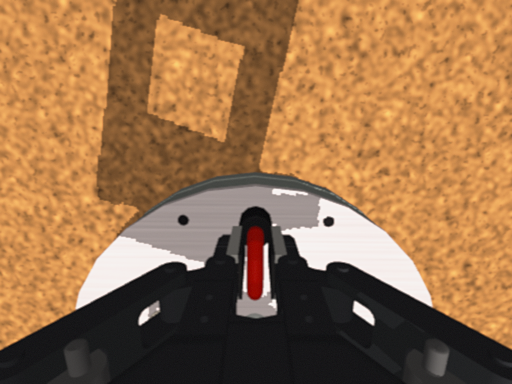

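The ring (row 262, col 256) sits free between the pads with a small gap on each side. I now push it on with the pin riding on the plate.

Request:
servo_tool --grip '[0.15,0.15,0.15,0.15,0.15,0.15]' --dp '[[0.6,-3.1,0],[1.3,-6.1,0],[2.0,-9.2,0],[2.8,-12.2,0],[3.7,-15.2,0],[3.7,-15.2,0]]' --turn '[[0,0,1.4],[0,0,2.9],[0,0,4.3],[0,0,5.7],[0,0,7.2],[0,0,7.2]]'

```text
clock: 7.98
ee_pos: [496.7, -21.2, 101.5]
tcp_rot: [0.0, -0.169, 0.986, 0.0]
ft_force: [-0.7, 0.3, 1.3]
width: 0.147
gripper_force: 0.9
```

Request:
servo_tool --grip '[0.15,0.15,0.15,0.15]' --dp '[[0.5,-1.5,0],[1.0,-2.9,0],[1.5,-4.4,0],[2.1,-5.9,0]]' --turn '[[0,0,0.7],[0,0,1.4],[0,0,2.1],[0,0,2.9]]'

```text
clock: 8.48
ee_pos: [499.0, -27.9, 101.2]
tcp_rot: [-0.0, -0.194, 0.981, -0.0]
ft_force: [0.5, 0.3, 0.3]
width: 0.151
gripper_force: 0.6
```

```bash
python3 look.py w3
```

```text
8.475 [499.  -27.9 101.2] 0.151 [0.5 0.3 0.3] [-0.19  0.39  1.87 -0.    0.87 -2.16]
[437. -52. 236.]
ring_center 0.7 [252. 262.] [498.3 -23.  104. ]
housing_top 0.74 [230.3 257.6] [498.4 -25.3  76. ]
tool y [-0.381  0.924 -0.   ]
```

Request:
servo_tool --grip '[0.15,0.15,0.15]' --dp '[[0.5,-1.4,0],[1.1,-2.9,0],[1.7,-4.3,0]]' --turn '[[0,0,0.7],[0,0,1.4],[0,0,2.2]]'

```text
clock: 9.05
ee_pos: [500.4, -31.7, 101.2]
tcp_rot: [-0.0, -0.213, 0.977, 0.0]
ft_force: [-1.0, 4.4, 0.5]
width: 0.15
gripper_force: 2.4
```

Request:
servo_tool --grip '[0.15,0.15,0.15]' --dp '[[0.6,-1.4,0],[1.2,-2.9,0],[1.8,-4.3,0]]' --turn '[[0,0,0.7],[0,0,1.4],[0,0,2.2]]'

```text
clock: 9.43
ee_pos: [500.7, -32.3, 101.1]
tcp_rot: [-0.001, -0.23, 0.973, 0.004]
ft_force: [-1.8, 22.0, 6.7]
width: 0.149
gripper_force: 10.3
```

A force of 22 N with the tool stopped means it is probably locked. I back off and check.

Request:
servo_tool --grip '[0.15,0.15,0.2,0.2]' --dp '[[-1.8,4.3,0],[-2.0,5,0],[-2.0,5,0],[-2.0,5,0]]' --turn '[[0,0,-2.2],[0,0,-2.2],[0,0,-2.2],[0,0,-2.2]]'

```text
clock: 9.93
ee_pos: [500.6, -31.5, 101.3]
tcp_rot: [0.0, -0.213, 0.977, -0.0]
ft_force: [-0.2, 0.0, -0.7]
width: 0.202
gripper_force: 0.0
```

```bash
python3 look.py w4
```

```text
9.925 [500.6 -31.5 101.3] 0.202 [-0.2  0.  -0.7] [-0.2   0.4   1.87 -0.    0.87 -2.2 ]
[440. -58. 236.]
ring_center 0.66 [250.4 263.4] [498.6 -26.3 104. ]
tool y [-0.416  0.909 -0.   ]
```

View pics/w4.png

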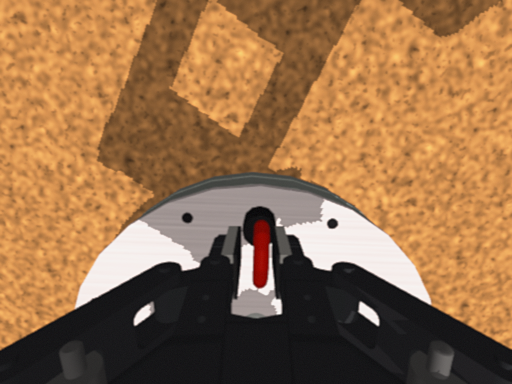

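The ring (row 250, col 262) looks smaller and lower than in w2, so the pin seems to have dropped. I retreat straight up and verify from a distance.

Request:
servo_tool --grip '[0.4,0.4,0.4,0.4,0.4,0.4,0.4]' --dp '[[0,0,0],[0,0,0],[0,0,20],[0,0,70],[-8,4,118],[-8,4,118],[-8,4,118]]' --turn '[[0,0,0],[0,0,0],[0,0,0],[0,0,0],[0,0,0],[0,0,0],[0,0,0]]'

```text
clock: 11.0
ee_pos: [492.1, -27.0, 219.0]
tcp_rot: [-0.0, -0.213, 0.977, -0.0]
ft_force: [-0.5, -0.3, -0.5]
width: 0.4
gripper_force: 0.0
```

```bash
python3 look.py w5
python3 - <<'E'
from h import *
def ext(im):
    h=cv2.cvtColor(im,cv2.COLOR_RGB2HSV); m=((h[...,0]<8)|(h[...,0]>172))&(h[...,1]>170)&(h[...,2]>60)
    n,l,st,c=cv2.connectedComponentsWithStats(m.astype(np.uint8)); return [(st[i].tolist(),c[i].round(1)) for i in range(1,n) if st[i][4]>40]
for f in("w1","w5","scene"): print(f,ext(cv2.imread(f"pics/{f}.png")[:,:,::-1]))
im,K,o,Rm=cam("scene"); save(im,"scene2"); print("scene2",ext(im))
a=bot.get_state()["ee_pos"]
w1=cv2.imread("pics/w1.png"); w5=cv2.imread("pics/w5.png")
cv2.imwrite("pics/cmp.png",cv2.resize(np.hstack([w1[150:240,200:310],w5[150:240,200:310],im[180:270,220:330,::-1]]),None,fx=2.4,fy=2.4))
E
```

```text
11.0 [492.1 -27.  219. ] 0.4 [-0.5 -0.3 -0.5] [-0.2   0.23  1.76 -0.    1.15 -2.19]
[431. -53. 354.]
ring_center 0.53 [200.2 252.6] [499.  -25.6 104. ]
housing_top 0.97 [193.9 248.9] [501.9 -28.9  76. ]
tool y [-0.416  0.91  -0.   ]
w1 [([251, 180, 10, 37, 277], array([255.5, 195.9]))]
w5 [([246, 182, 10, 37, 271], array([250.6, 198.2]))]
scene [([274, 203, 11, 9, 49], array([279.3, 206.6]))]
scene2 [([259, 190, 8, 10, 58], array([262.6, 194.1]))]
```

View pics/cmp.png

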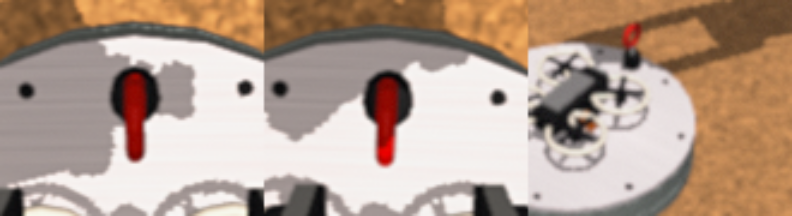

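The crops show the ring against the housing exactly as in the locked start position (same 37 px height, same offset). The table stands at about 0.64 rad, so the pin is home in the next notch and the robot is clear of everything.

```bash
python3 -c "
from bench import bot
print(bot.close_job())"
```

```text
the job is handed in; nothing more can be done
None
```

I turned the table to about 0.64 rad and handed the job in: the camera shows the pin home in the next notch, and the arm is clear. The hand-in returned no verdict.

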